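Rock a warped cover disc on the surface plate and weight down its lifted side

TASK

The white plastic cover disc lying on the steel surface plate is warped: somewhere along its rim the underside stands clear of the plate, and it cannot be seen from above where. Press slowly and gently (never over 25 N) on the disc with the closed fingertips at points round its rim until you find where it rocks, let it fall back flat, and then set the largest brass weight down gently on the lifted side near the rim, so that the disc stays tipped down there under the weight alone. Do not shove the disc across the plate, press hard on it, or disturb the other things.

Things in the scene. Friction and masses are not known exactly. Their poses are not given: they have to be found in the camera images.
- disc_top (a point): Centre of the cover disc's flat top face, z up. Round white plastic disc, 140 mm across, 0.12 kg, loose; its top face is 14 mm above the surface plate, with a plain central boss 24 mm across, 4 mm higher. The foot ring under it (radius 62 mm) is flat but for one side, warped up to 4 mm clear of the plate; that direction differs every time and nothing on top shows it.
- cover_disc: The same disc; origin under its centre. It rests level. Pressed with 1 to 3 N near the rim on the warped side it tips 0.09 rad about a line 18 mm from the centre: a point 52 mm out dips 3 mm amid the warped side, less to either hand, nothing past 70 degrees, then stands solid. Elsewhere within 55 mm of the centre it is solid at once. Released, it falls back level.
- large_weight_mid (a point): Centre, half-way up, of the largest of three knobbed brass weights: 27 mm in diameter, 34 mm high, 0.15 kg, upright on the desk. Grip it as a 27 mm cylinder. It surely tips the disc only when its centre stands 45 to 55 mm from the disc's centre and within 35 degrees of the middle of the warped side.
- surface_plate: The steel surface plate, fixed, 240 x 240 mm, its top 30 mm above the desk; origin at the centre of its underside, on the desk.
- middle_weight_mid (a point): Centre of the middle brass weight, 22 mm in diameter, 30 mm high, a bystander standing in row with the large one.
- small_weight_mid (a point): Centre of the smallest brass weight, 18 mm in diameter, 26 mm high, a bystander standing in row with the large one.
- petri_dish: Petri dish, 60 mm across, 15 mm high, a bystander on the desk; origin under its centre.
- bung: Black rubber bung, 31 mm across, 26 mm high, a bystander on the desk; origin under its centre.
- eraser: White eraser block, 26 x 34 x 28 mm, a bystander standing on one corner of the surface plate; origin under its centre.
Not all that is in view belongs to the job. Leave any turquoise look-alike of the part that bears large_weight_mid alone.

How it is judged:
By the outcome, as a careful person would: the job done as asked, in the order asked, and still so for the second after the job is handed in, with the robot touching nothing.
It also fails if it takes over 67 s, if anything falls off the work surface, if the arm or the gripper's body presses on something with over 40 N, if the wrist force passes 120 N, or if a joint passes its speed limit or range.

ROBOT

A 6-joint arm with a two-finger parallel gripper is mounted at the origin on a cart in front of the work surface, level with it; the furniture and walls round the work are solid. World frame = base frame: x ahead of the robot, y to its left, z up, the work surface at z = 0. Lengths are in m, angles in degrees, forces in N, time in s.
With the tool pointing down it reaches from about 0.35 to 1 m from the base axis. Payload 7.1 kg.
Tool frame: the origin (TCP) lies at the very end of the fingers, on their centre line; the grasp point (between the pads) lies bot.tcp_to_grasp behind it (bot.tcp_to_grasp is the distance from the TCP to the grasp point, in m); y points along the fingers, z is the direction in which the jaws open and shut, and the axes are right-handed (so a half turn about y gives the same grasp; the last joint's range is limited). The gripper opens to 85 mm and grips with 20 to 120 N. Pads are 22 mm wide; open, the fingers measure 114 mm over their backs; the gripper's body (76 mm by 85 mm) begins 54 mm behind the grasp point. The pads swing forward as they close: fully open they stand 13 mm farther back than shut.
Start: joints at [68.87, 24.242, 93.386, -0, 62.372, -1.089], TCP at [0.214, 0.587, 0.201] pointing down, gripper open.
Joint ranges: [-172.04, 172.04], [-51.8, 120.97], [4.93, 147.93], [-75.15, 255.16], [6.16, 154.13], [-145.62, 145.62]. Speed limits (degrees/s): [136.94, 136.94, 172.46, 180, 180, 180].

INTERFACE

Orientations are given as a 3x3 rotation matrix whose columns are the frame's x, y, z axes.
In Python, from station import bot, cams gives the robot as it stands.
- The arm moves only by the tool jog_arm, never from a script. Its arguments are lists of equal length, an entry for each row: "grip": the opening, from 0 (shut) to 1 (fully open); "dp": the shift along the tool's x, y, z in mm, a list of three; "twist": the turn about the tool's y in rad. A call has 1 to 12 rows; each row shifts and turns the commanded pose from where the row before left it, along the tool's axes as they then stand; what a row does not reach is not made up. A row lasts 1/12 s, in which the tool goes at most 41.7 mm and 7.16 degrees, less where a joint would pass 70% of its speed; a pose out of reach is approached as far as the arm can. A call with a gripper value outside its range is refused whole. The fingers move at their own pace and stop on an object; the grip force is fixed at half the most. Time passes only in rows, so rows that do not move let the fingers close. It gives the time, the measured TCP pose, the force and the opening at its end, in the units of the state.
- bot.observe(): the state, without advancing time (a new reading comes with each control period).
- cams.get_image(name): name is "scene" or "top" or "wrist"; returns (picture, depth): 384x512x3 uint8, red, green, blue; 384x512 float32, m along the optical axis (not along the pixel's ray), 0 where there is no reading.
- cams.camera_info(name): a dict with "fov_y" (degrees; the focal length in pixels is half the picture's height over the tangent of half this angle, whatever the lens; pixels are square), "cx", "cy" (the principal point, pixels), "k1" (the pictures are not rectified: a ray, as slopes to the right and down, at radius r is drawn at 1 + k1 r^2 times it, then the intrinsics apply), "R" (3x3) and "t" (3): a world point X has camera coordinates R X + t; the wrist camera has in their place "tool_from_camera" (4x4, takes a point from camera to tool coordinates, whose origin is the TCP and whose axes are the tool frame's). Camera axes: x right, y down, z forward; pixel columns grow to the right and rows downward; lengths in m; the calibration is good to about 2 mm. A picture is of the moment at which its call begins: read the wrist's pose just before it. camera_info takes no time and is no camera call.
- bot.sign_off(): hands the job in, once; it reports no verdict.
The state is a dict: "time_s": time; "qpos": joint angles; "dq": joint speeds; "tau": joint torques, N m; "ee_pos": TCP position; "tool_rot": TCP orientation; "wrist_force": force on the tool from outside, world axes, zero at the start; "torque": the same for the moment, N m; "gripper_width": finger opening in m.
Only numpy, scipy, OpenCV 4.12 (cv2) and the standard library are available. Lean on these libraries where they do the work, as an engineer would, in place of code of your own. Each camera call takes 0.05 s, during which the arm holds its last target. There are 200 camera calls.

## Working session

There is one attempt and no reset: what is moved stays moved. The work goes in short steps, Python scripts to look and compute and a tool call to move; the robot and the scene stay as the last step left them, time stands still between calls to the robot, and variables do not carry over. Pictures are saved under pics/ and viewed, about 8 in all and at most 12, crops included, and the job is handed in when it is done.

Besides the shell and the picture viewer there is one more tool, called after "Call:" as name([rows], argument=value, ...), one row to a line, values as JSON. jog_arm: Moves the arm, as the interface text tells. Its arguments: {"type":"object","properties":{"grip":{"type":"array"},"dp":{"type":"array"},"twist":{"type":"array"}},"required":["grip","dp","twist"]}

```bash
mkdir -p pics; ls; python3 - <<'E'
from station import bot,cams
import cv2,numpy as np
s=bot.observe()
print({k:np.round(v,3).tolist() for k,v in s.items()}, bot.tcp_to_grasp)
ims=[]
for n in("top","scene"):
    p,d=cams.get_image(n); np.savez(f"pics/{n}.npz",p=p,d=d)
    cv2.imwrite(f"pics/{n}0.png",cv2.cvtColor(p,cv2.COLOR_RGB2BGR))
    print(n,cams.camera_info(n))
print(cams.camera_info("wrist"))
E
```

```text
pics
{'time_s': 0.0, 'qpos': [68.868, 24.287, 93.433, 0.001, 62.373, -1.089], 'dq': [-0.043, -0.059, -0.078, 0.027, -0.022, -0.038], 'tau': [-0.0, -55.738, -28.174, -0.0, 0.007, 0.0], 'ee_pos': [0.214, 0.587, 0.2], 'tool_rot': [[0.939, -0.001, 0.343], [-0.343, -0.002, 0.939], [-0.0, -1.0, -0.002]], 'wrist_force': [0.909, 0.114, -0.555], 'torque': [-0.035, 0.005, 0.006], 'gripper_width': 0.085} 0.0187
top {'fov_y': 46.76878834756455, 'cx': 248.6500419749122, 'cy': 194.28109349409368, 'k1': -0.13342561514349713, 'R': array([[ 2.24113622e-04, -9.99890754e-01, -1.47793679e-02],
       [-9.93084253e-01,  1.51261239e-03, -1.17394118e-01],
       [ 1.17403649e-01,  1.47034671e-02, -9.92975423e-01]]), 't': array([-0.17313595,  0.61762258,  1.10764169])}
scene {'fov_y': 57.29752859180452, 'cx': 257.4900847478806, 'cy': 193.05053027888044, 'k1': 0.01194610020469447, 'R': array([[ 0.70746428, -0.70655324, -0.01663804],
       [-0.55399939, -0.5397887 , -0.6338082 ],
       [ 0.43883821,  0.45761413, -0.77331128]]), 't': array([-0.53189112,  0.28156307,  0.7236456 ])}
{'fov_y': 69.59287067645938, 'cx': 257.67246672679016, 'cy': 190.27570101954555, 'k1': -0.041189829987792595, 'tool_from_camera': array([[-1.06038945e-03,  9.54269338e-01,  2.98946326e-01,
        -7.50346463e-02],
       [ 4.71103533e-04, -2.98945985e-01,  9.54269918e-01,
        -1.71213167e-01],
       [ 9.99999327e-01,  1.15273242e-03, -1.32560489e-04,
        -1.05127718e-03],
       [ 0.00000000e+00,  0.00000000e+00,  0.00000000e+00,
         1.00000000e+00]])}
```

View pics/top0.png

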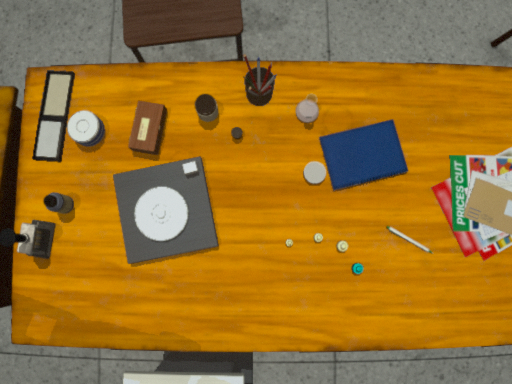

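View pics/scene0.png

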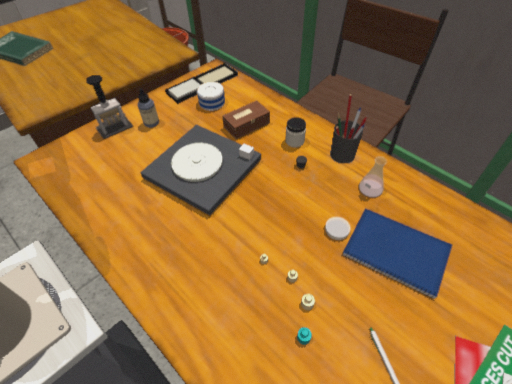

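The top view shows the disc at (161,213), the eraser at (192,168), the weights small to large at (289,243), (318,238) and (342,246), and the turquoise look-alike at (357,269). The scene view agrees.

```bash
cat > h.py <<'E'
import numpy as np,cv2
from station import bot,cams
def K(i):
    f=192/np.tan(np.radians(i["fov_y"]/2)); return np.array([[f,0,i["cx"]],[0,f,i["cy"]],[0,0,1.]]),np.array([i["k1"],0,0,0.])
def rays(i,uv):
    k,dist=K(i); u=cv2.undistortPoints(np.array(uv,float).reshape(-1,1,2),k,dist)[:,0]
    return np.c_[u,np.ones(len(u))]
def onplane(i,uv,z,R=None,t=None):
    R=i["R"] if R is None else R; t=i["t"] if t is None else t
    r=rays(i,uv)@R; c=-R.T@t
    return c+r*((z-c[2])/r[:,2])[:,None]
def wristRt(i,s):
    M=i["tool_from_camera"]; Rw=s["tool_rot"]@M[:3,:3]; c=s["ee_pos"]+s["tool_rot"]@M[:3,3]
    return Rw.T,-Rw.T@c
E
python3 - <<'E'
from h import *
for n in("top","scene"):
    i=cams.camera_info(n); z=np.load(f"pics/{n}.npz"); p=z["p"]; hsv=cv2.cvtColor(p,cv2.COLOR_RGB2HSV)
    g=((hsv[...,1]<40)&(hsv[...,2]>200)).astype(np.uint8)
    nn,l,st,c=cv2.connectedComponentsWithStats(g)
    for k in range(1,nn):
        if st[k,4]>60:
            cc,_=cv2.findContours((l==k).astype(np.uint8),0,2)
            e=cv2.fitEllipse(cc[0]); print(n,st[k],np.round(e[0],1),np.round(e[1],1),"z.044",np.round(onplane(i,[e[0]],.044)[0],4))
    if n=="top":
        px=[(289,243),(318,238),(342,246),(357,269)]
        zs=[.026,.030,.034,.034]
        cor=[(114,175),(203,157),(217,243),(130,263)]; print("plate",onplane(i,cor,.03).round(3).tolist(),onplane(i,cor,.03).mean(0))
        er=[(192,168)]; print("eraser",onplane(i,er,.058)); print("dish,bung",onplane(i,[(315,173),(237,133)],.02))
    else: px=[(264,258),(293,275),(308,300),(304,335)];zs=[.02]*4
    for q,zz in zip(px,zs): print(n,q,onplane(i,[q],zz)[0].round(4))
big=np.load("pics/top.npz")["p"][225:285,275:375]
cv2.imwrite("pics/crop1.png",cv2.cvtColor(cv2.resize(big,None,fx=7,fy=7,interpolation=0),cv2.COLOR_RGB2BGR))
E
```

```text
top [ 68 111  29  30 632] [ 82.2 125.6] [27.1 29.7] z.044 [0.8025 0.2724 0.044 ]
top [486 157  11  18  92] [491.  163.7] [ 8.2 16.4] z.044 [ 0.6978 -0.8212  0.044 ]
top [184 162  13  11  98] [189.6 166.8] [ 9.1 13.1] z.044 [ 0.6883 -0.021   0.044 ]
top [470 173  18  15  65] [473.  170.5] [14.4 15.7] z.044 [ 0.6791 -0.768   0.044 ]
top [ 135  187   52   53 2074] [160.8 213.3] [50.2 51.8] z.044 [0.5678 0.0514 0.044 ]
top [188 376  14   8  85] [194.2 378.7] [ 8.5 15.3] z.044 [ 0.1522 -0.0376  0.044 ]
top [209 376  34   8 214] [225.6 379.6] [ 9.  33.8] z.044 [ 0.151  -0.1162  0.044 ]
top [124 378  41   6 142] [139.6 380.9] [ 4.9 42.3] z.044 [0.1428 0.1014 0.044 ]
plate [[0.67, 0.183, 0.03], [0.717, -0.054, 0.03], [0.493, -0.092, 0.03], [0.44, 0.133, 0.03]] [0.57981095 0.0423466  0.03      ]
eraser [[ 0.68253666 -0.02932058  0.058     ]]
dish,bung [[ 0.67529473 -0.3475263   0.02      ]
 [ 0.78344506 -0.14229004  0.02      ]]
top (289, 243) [ 0.4926 -0.2769  0.026 ]
top (318, 238) [ 0.5051 -0.3511  0.03  ]
top (342, 246) [ 0.4843 -0.4119  0.034 ]
top (357, 269) [ 0.4256 -0.4495  0.034 ]
sc
[... 161 characters left out ...]
0.044 ]
scene [240 144  13   9  66] [246. 148.] [ 6.2 12.5] z.044 [ 0.6969 -0.0102  0.044 ]
scene [326 218  24  18 279] [337.7 226.5] [16.2 22.7] z.044 [ 0.6627 -0.3543  0.044 ]
scene [   0  241  103  143 6609] [ 34.4 315.4] [100.2 120.1] z.044 [ 0.0757 -0.0551  0.044 ]
scene [372 331  27  53 155] [385.4 358.9] [ 2.4 69.3] z.044 [ 0.4914 -0.5882  0.044 ]
scene [486 369  14  15  68] [492.3 376.2] [ 8.  15.3] z.044 [ 0.5975 -0.7334  0.044 ]
scene [503 373   9  11  75] [467.6 368.5] [15.2 97.4] z.044 [ 0.5795 -0.6982  0.044 ]
scene (264, 258) [ 0.4931 -0.2804  0.02  ]
scene (293, 275) [ 0.5077 -0.3547  0.02  ]
scene (308, 300) [ 0.4872 -0.4142  0.02  ]
scene (304, 335) [ 0.4273 -0.454   0.02  ]
```

View pics/crop1.png

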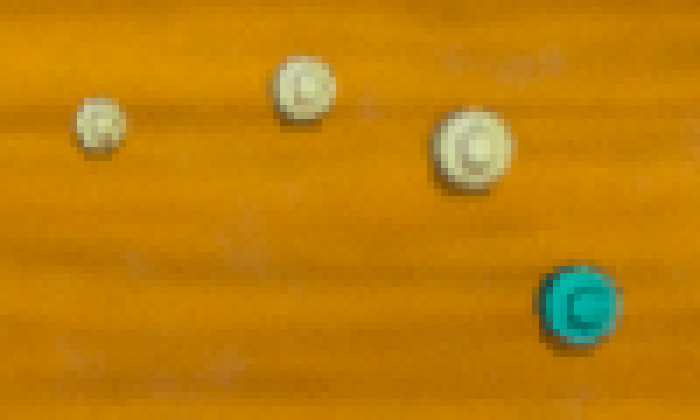

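Call:
jog_arm([
  [0,0,0],
  [0,0,0],
  [0,0,0],
  [0,0,0],
  [0,0,0],
  [0,0,0],
  [0,0,0],
  [0,0,0],
  [0,0,0],
  [0,0,0],
  [15,0,11],
  [30,0,22],
], grip=[0,0,0,0,0,0,0,0,0,0,0,0], twist=[0.122,0.122,0.122,0.122,0.122,0.122,0.122,0.122,0.122,0.122,0,0])

```text
time_s: 1.1
ee_pos: [0.246, 0.5439, 0.2006]
tool_rot: [[0.004, -0.0, 1.0], [-1.0, 0.001, 0.004], [-0.001, -1.0, -0.0]]
wrist_force: [0.9, -0.3, 0.3]
gripper_width: -0.0002
```

Call:
jog_arm([
  [30,0,22],
  [30,0,22],
  [30,0,22],
  [30,0,22],
  [30,0,22],
  [30,0,22],
  [30,0,22],
  [30,0,22],
  [30,0,22],
  [30,0,22],
  [30,0,22],
  [30,0,22],
], grip=[0,0,0,0,0,0,0,0,0,0,0,0], twist=[0,0,0,0,0,0,0,0,0,0,0,0])

```text
time_s: 2.1
ee_pos: [0.5121, 0.1807, 0.2008]
tool_rot: [[0.001, -0.0, 1.0], [-1.0, -0.0, 0.001], [0.0, -1.0, -0.0]]
wrist_force: [0.1, 0.3, 0.1]
gripper_width: 0.0003
```

Call:
jog_arm([
  [16,0,11],
  [16,0,11],
  [16,10,11],
  [16,20,12],
  [16,25,12],
  [0,30,0],
  [0,25,0],
  [0,20,0],
  [0,10,0],
  [0,5,0],
  [0,3,0],
  [0,2,0],
], grip=[0,0,0,0,0,0,0,0,0,0,0,0], twist=[0,0,0,0,0,0,0,0,0,0,0,0])

```text
time_s: 3.1
ee_pos: [0.5692, 0.1027, 0.0515]
tool_rot: [[0.001, 0.001, 1.0], [-1.0, 0.0, 0.001], [-0.0, -1.0, 0.001]]
wrist_force: [-0.1, -0.7, 0.3]
gripper_width: 0.0001
```

Call:
jog_arm([
  [0,1,0],
  [0,1,0],
  [0,1,0],
  [0,1,0],
  [0,0,0],
  [0,0,0],
], grip=[0,0,0,0,0,0], twist=[0,0,0,0,0,0])

```text
time_s: 3.6
ee_pos: [0.5687, 0.1025, 0.0472]
tool_rot: [[0.001, 0.0, 1.0], [-1.0, 0.0, 0.001], [-0.0, -1.0, 0.0]]
wrist_force: [-0.7, 0.2, -0.8]
gripper_width: 0.0004
```

Call:
jog_arm([
  [0,0.5,0],
  [0,0.5,0],
  [0,0.5,0],
  [0,0.5,0],
  [0,0.5,0],
  [0,0.5,0],
  [0,0,0],
  [0,0,0],
], grip=[0,0,0,0,0,0,0,0], twist=[0,0,0,0,0,0,0,0])

```text
time_s: 4.27
ee_pos: [0.5686, 0.1025, 0.044]
tool_rot: [[0.001, -0.0, 1.0], [-1.0, -0.0, 0.001], [0.0, -1.0, -0.0]]
wrist_force: [-0.3, -0.9, -0.9]
gripper_width: 0.0003
```

Call:
jog_arm([
  [0,0.4,0],
  [0,0.4,0],
  [0,0,0],
  [0,0,0],
], grip=[0,0,0,0], twist=[0,0,0,0])

```text
time_s: 4.6
ee_pos: [0.5686, 0.1025, 0.0432]
tool_rot: [[0.001, -0.0, 1.0], [-1.0, -0.0, 0.001], [0.0, -1.0, -0.0]]
wrist_force: [0.1, 0.2, 0.0]
gripper_width: -0.0001
```

Call:
jog_arm([
  [0,0.4,0],
  [0,0.4,0],
  [0,0,0],
  [0,0,0],
], grip=[0,0,0,0], twist=[0,0,0,0])

```text
time_s: 4.93
ee_pos: [0.5686, 0.1025, 0.0424]
tool_rot: [[0.001, -0.0, 1.0], [-1.0, -0.0, 0.001], [0.0, -1.0, -0.0]]
wrist_force: [-0.5, 0.1, -0.6]
gripper_width: -0.0001
```

Call:
jog_arm([
  [0,0.3,0],
  [0,0.3,0],
  [0,0,0],
  [0,0,0],
], grip=[0,0,0,0], twist=[0,0,0,0])

```text
time_s: 5.27
ee_pos: [0.5686, 0.1025, 0.0418]
tool_rot: [[0.001, -0.0, 1.0], [-1.0, -0.0, 0.001], [0.0, -1.0, -0.0]]
wrist_force: [0.0, -0.0, 0.2]
gripper_width: -0.0001
```

Call:
jog_arm([
  [0,0.3,0],
  [0,0.3,0],
  [0,0,0],
  [0,0,0],
], grip=[0,0,0,0], twist=[0,0,0,0])

```text
time_s: 5.6
ee_pos: [0.5686, 0.1025, 0.0412]
tool_rot: [[0.001, -0.0, 1.0], [-1.0, -0.0, 0.001], [0.0, -1.0, -0.0]]
wrist_force: [-0.3, 0.2, -0.6]
gripper_width: 0.0001
```

Call:
jog_arm([
  [0,0.3,0],
  [0,0.3,0],
  [0,0,0],
  [0,0,0],
], grip=[0,0,0,0], twist=[0,0,0,0])

```text
time_s: 5.93
ee_pos: [0.5686, 0.1025, 0.0406]
tool_rot: [[0.001, -0.0, 1.0], [-1.0, 0.0, 0.001], [-0.0, -1.0, -0.0]]
wrist_force: [-0.6, 0.4, 0.0]
gripper_width: -0.0003
```

Call:
jog_arm([
  [0,0.3,0],
  [0,0.3,0],
  [0,0,0],
  [0,0,0],
], grip=[0,0,0,0], twist=[0,0,0,0])

```text
time_s: 6.27
ee_pos: [0.5686, 0.1025, 0.04]
tool_rot: [[0.001, -0.0, 1.0], [-1.0, -0.0, 0.001], [0.0, -1.0, -0.0]]
wrist_force: [-0.4, 0.2, -0.1]
gripper_width: 0.0003
```

```bash
python3 - <<'E'
from h import *
o=[]
for n,(u,v) in(("scene",(190,150)),("wrist",(256,192))):
    p,d=cams.get_image(n)
    if n=="scene": p=cv2.resize(p[v-60:v+60,u-80:u+80],(512,384),interpolation=2)
    o.append(p)
cv2.imwrite("pics/press.png",cv2.cvtColor(cv2.resize(np.hstack(o),(800,300)),cv2.COLOR_RGB2BGR))
print(bot.observe()["wrist_force"])
E
```

```text
[-0.40395594  0.82080287  0.17482179]
```

View pics/press.png

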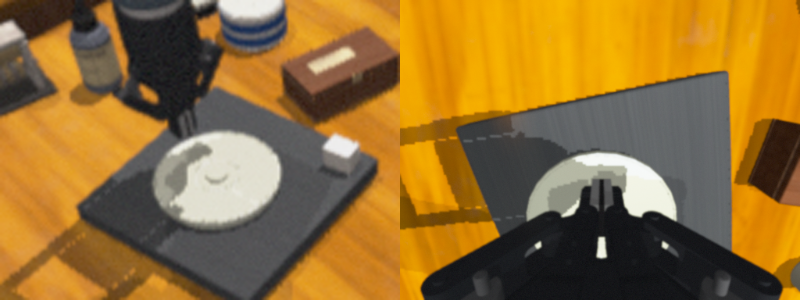

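```bash
python3 - <<'E'
from h import *
i=cams.camera_info("scene");k,d=K(i)
for z in(.036,.04,.044,.048,.052):
    print(z,cv2.projectPoints(np.array([[.5686,.1025,z]]),cv2.Rodrigues(i["R"])[0],i["t"],k,d)[0].ravel())
p,dd=cams.get_image("scene")
cv2.imwrite("pics/press2.png",cv2.cvtColor(cv2.resize(p[125:185,150:230],None,fx=9,fy=9,interpolation=0),cv2.COLOR_RGB2BGR))
t=cams.get_image("top")[1]; print(np.round(1000*t[205:222:3,130:195:4],0)); i=cams.camera_info("top")
# heights of disc and plate from top depth
z=np.load("pics/top.npz")["d"]
def h(u,v,D):
    c=rays(i,[(u,v)])[0]*D[v,u]; return ((c-i["t"])@i["R"]).round(4)
for uv in((160,200),(161,225),(150,213),(170,213),(125,190),(205,230),(260,200),(250,260)): print(uv,h(*uv,z))
E
```

```text
0.036 [185.66749632 153.50194788]
0.04 [185.41841153 152.47646004]
0.044 [185.1677426  151.44450571]
0.048 [184.91547421 150.40602284]
0.052 [184.66159083 149.36094861]
[[ 804.  833.  963. 1135. 1132. 1138. 1132. 1133. 1133. 1135. 1130. 1132.
  1128. 1133. 1135. 1146. 1145.]
 [ 804.  832.  958. 1136. 1138. 1136. 1134. 1139. 1135. 1132. 1133. 1131.
  1135. 1128.    0. 1146. 1147.]
 [ 797.  833.  965. 1095. 1134. 1132. 1131. 1125. 1126. 1134. 1128. 1131.
  1131. 1130. 1130. 1142. 1142.]
 [ 799.  830.  970. 1093. 1130. 1131. 1131. 1126. 1128. 1132. 1130. 1125.
  1128. 1131. 1127. 1143. 1145.]
 [ 802.  952. 1038. 1128. 1129. 1131. 1133. 1128. 1127. 1131. 1131. 1127.
  1128. 1131. 1127. 1143. 1142.]
 [ 799.  967. 1061. 1133. 1130. 1130. 1130. 1131. 1127. 1130. 1128. 1131.
  1125. 1126. 1131. 1148. 1146.]]
(160, 200) [0.602  0.0543 0.0437]
(161, 225) [0.5379 0.051  0.0409]
(150, 213) [0.5684 0.0793 0.0453]
(170, 213) [0.5684 0.0274 0.0451]
(125, 190) [0.6294 0.1501 0.0344]
(205, 230) [ 0.5258 -0.0613  0.0302]
(260, 200) [ 0.6067 -0.2031 -0.0035]
(250, 260) [ 0.4833 -0.1903  1.1698]
```

View pics/press2.png

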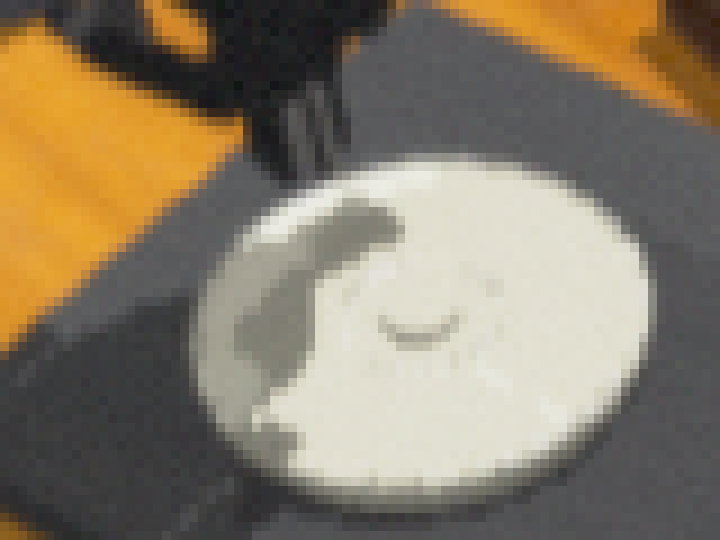

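```bash
python3 - <<'E'
from h import *
i=cams.camera_info("wrist"); s=bot.observe(); p,d=cams.get_image("wrist"); k,ds=K(i)
R,t=wristRt(i,s)
for P in((.5686,.1025,.04),(.5686,.1025,.06),(.568,.0515,.048)):
    print(P,cv2.projectPoints(np.array([P]),cv2.Rodrigues(R)[0],t,k,ds)[0].ravel())
for v in range(200,300,6):
    row=[]
    for u in(200,238,246,252,258,264,270,300):
        c=rays(i,[(u,v)])[0]*d[v,u]; w=(c-t)@R; row.append("%4.0f,%4.0f,%3.0f"%tuple(1000*w) if d[v,u]>0 else "-")
    print(v,row)
cv2.imwrite("pics/w2.png",cv2.cvtColor(cv2.resize(p[170:330,150:370],None,fx=3.5,fy=3.5),cv2.COLOR_RGB2BGR))
E
```

```text
(0.5686, 0.1025, 0.04) [256.01344986 220.41650607]
(0.5686, 0.1025, 0.06) [255.78753238 233.77405918]
(0.568, 0.0515, 0.048) [255.07120865 291.53330336]
200 [' 529, 113, 28', ' 557, 118, 43', ' 562, 118, 43', ' 566, 118, 42', ' 570, 118, 42', ' 574, 118, 42', ' 578, 118, 43', ' 599, 113, 28']
206 [' 529, 109, 29', ' 557, 114, 43', ' 562, 114, 42', ' 566, 114, 43', ' 570, 114, 43', ' 574, 114, 42', ' 578, 114, 43', ' 597, 113, 42']
212 [' 532, 109, 41', ' 557, 109, 41', ' 562, 109, 42', ' 566, 110, 42', ' 570, 110, 43', ' 574, 110, 42', ' 578, 109, 42', ' 597, 110, 43']
218 [' 531, 105, 42', ' 557, 105, 43', ' 562, 105, 43', ' 566, 105, 43', ' 570, 105, 42', ' 574, 105, 43', ' 578, 105, 42', ' 598, 105, 41']
224 [' 531, 101, 43', ' 557, 101, 42', ' 562, 101, 42', ' 566, 100, 41', ' 570, 101, 42', ' 574, 101, 42', ' 578, 101, 43', ' 598, 101, 42']
230 [' 531,  96, 43', ' 557,  96, 42', ' 563, 111, 73', ' 567, 112, 74', ' 570, 112, 74', ' 573, 112, 74', ' 578,  97, 43', ' 598,  96, 42']
236 [' 530,  92, 42', ' 556,  92, 42', ' 564, 112, 82', ' 567, 112, 82', ' 570, 112, 81', ' 573, 113,
[... 749 characters left out ...]
[' 547, 114,117', ' 562, 113,116', ' 565, 114,116', ' 568, 113,116', ' 570, 106,105', ' 572, 113,115', ' 575, 113,115', ' 600,  63, 41']
278 [' 547, 113,120', ' 562, 113,119', ' 565, 114,120', ' 567, 110,115', ' 570, 103,106', ' 572, 114,121', ' 575, 114,120', ' 587, 108,113']
284 [' 548, 113,123', ' 562, 113,123', ' 565, 113,124', ' 567, 107,115', ' 570, 101,106', ' 572, 111,121', ' 574, 113,123', ' 587, 107,116']
290 [' 548, 111,124', ' 563, 113,126', ' 566, 113,127', ' 567, 104,116', ' 570,  97,106', ' 572, 106,117', ' 574, 113,127', ' 586, 108,121']
296 [' 548, 107,123', ' 563, 117,136', ' 566, 115,133', ' 567, 101,115', ' 570,  93,105', ' 572, 102,116', ' 574, 118,136', ' 584, 118,136']
```

View pics/w2.png

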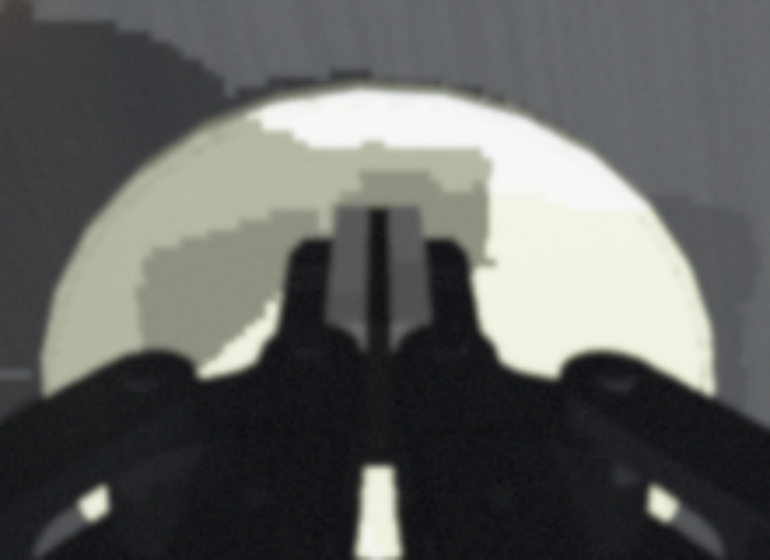

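The scene and wrist views agree: the disc top is at z≈0.043, but the shut fingertips end about 31 mm above the reported TCP. So the tips are hovering, and I'll use contact force to find the surface.

Call:
jog_arm([
  [0,4,0],
  [0,4,0],
  [0,4,0],
  [0,3,0],
  [0,3,0],
  [0,2,0],
  [0,1,0],
  [0,1,0],
  [0,1,0],
  [0,1,0],
  [0,0,0],
  [0,0,0],
], grip=[0,0,0,0,0,0,0,0,0,0,0,0], twist=[0,0,0,0,0,0,0,0,0,0,0,0])

```text
time_s: 7.52
ee_pos: [0.5687, 0.1025, 0.0161]
tool_rot: [[0.001, 0.0, 1.0], [-1.0, -0.0, 0.001], [0.0, -1.0, 0.0]]
wrist_force: [-0.4, -0.1, 1.0]
gripper_width: -0.0001
```

Call:
jog_arm([
  [0,0.5,0],
  [0,0.5,0],
  [0,0.5,0],
  [0,0,0],
  [0,0,0],
], grip=[0,0,0,0,0], twist=[0,0,0,0,0])

```text
time_s: 7.93
ee_pos: [0.5686, 0.1025, 0.0145]
tool_rot: [[0.001, -0.0, 1.0], [-1.0, -0.0, 0.001], [0.0, -1.0, -0.0]]
wrist_force: [-0.0, 0.3, 0.2]
gripper_width: -0.0002
```

Call:
jog_arm([
  [0,0.4,0],
  [0,0.4,0],
  [0,0,0],
  [0,0,0],
], grip=[0,0,0,0], twist=[0,0,0,0])

```text
time_s: 8.27
ee_pos: [0.5687, 0.1025, 0.0138]
tool_rot: [[0.001, 0.0, 1.0], [-1.0, -0.0, 0.001], [0.0, -1.0, 0.0]]
wrist_force: [0.1, -0.1, 0.6]
gripper_width: 0.0
```

Call:
jog_arm([
  [0,0.5,0],
  [0,0,0],
  [0,0,0],
], grip=[0,0,0], twist=[0,0,0])

```text
time_s: 8.52
ee_pos: [0.5687, 0.1026, 0.0135]
tool_rot: [[0.001, 0.0, 1.0], [-1.0, 0.0, 0.001], [-0.0, -1.0, 0.0]]
wrist_force: [-2.6, 1.4, 4.3]
gripper_width: 0.0001
```

Call:
jog_arm([
  [0,0.5,0],
  [0,0,0],
  [0,0,0],
], grip=[0,0,0], twist=[0,0,0])

```text
time_s: 8.77
ee_pos: [0.5686, 0.1028, 0.0131]
tool_rot: [[0.001, 0.0, 1.0], [-1.0, 0.0, 0.001], [-0.0, -1.0, 0.0]]
wrist_force: [-2.8, 2.9, 7.4]
gripper_width: 0.0
```

Call:
jog_arm([
  [0,0.5,0],
  [0,0,0],
  [0,0,0],
], grip=[0,0,0], twist=[0,0,0])

```text
time_s: 9.02
ee_pos: [0.5685, 0.1029, 0.0128]
tool_rot: [[0.001, -0.0, 1.0], [-1.0, 0.0, 0.001], [-0.0, -1.0, -0.0]]
wrist_force: [-3.5, 2.2, 9.8]
gripper_width: 0.0001
```

Call:
jog_arm([
  [0,-1,0],
  [0,-2,0],
  [0,-5,0],
  [15,0,8],
  [15,0,9],
  [15,0,9],
  [15,0,9],
  [15,0,8],
  [0,3,0],
  [0,2,0],
  [0,1,0],
  [0,0,0],
], grip=[0,0,0,0,0,0,0,0,0,0,0,0], twist=[0,0,0,0,0,0,0,0,0,0,0,0])

```text
time_s: 10.02
ee_pos: [0.611, 0.028, 0.0139]
tool_rot: [[0.002, -0.001, 1.0], [-1.0, -0.0, 0.002], [0.0, -1.0, -0.001]]
wrist_force: [-0.2, 0.4, -0.8]
gripper_width: 0.0002
```

Call:
jog_arm([
  [0,0.5,0],
  [0,0,0],
  [0,0,0],
], grip=[0,0,0], twist=[0,0,0])

```text
time_s: 10.27
ee_pos: [0.6114, 0.0281, 0.0138]
tool_rot: [[0.002, -0.0, 1.0], [-1.0, 0.0, 0.002], [-0.0, -1.0, -0.0]]
wrist_force: [-0.6, -0.2, 0.1]
gripper_width: 0.0001
```

Call:
jog_arm([
  [0,0.5,0],
  [0,0,0],
  [0,0,0],
], grip=[0,0,0], twist=[0,0,0])

```text
time_s: 10.52
ee_pos: [0.6116, 0.028, 0.0136]
tool_rot: [[0.001, -0.0, 1.0], [-1.0, 0.0, 0.001], [-0.0, -1.0, -0.0]]
wrist_force: [-2.0, 1.9, 4.3]
gripper_width: 0.0
```

Call:
jog_arm([
  [0,0.5,0],
  [0,0,0],
  [0,0,0],
], grip=[0,0,0], twist=[0,0,0])

```text
time_s: 10.77
ee_pos: [0.6116, 0.028, 0.0134]
tool_rot: [[0.001, -0.0, 1.0], [-1.0, 0.0, 0.001], [-0.0, -1.0, -0.0]]
wrist_force: [-2.3, 2.8, 8.6]
gripper_width: -0.0002
```

Call:
jog_arm([
  [0,-1,0],
  [0,-2,0],
  [0,-5,0],
  [0,0,-16],
  [0,0,-18],
  [0,0,-18],
  [1,0,-18],
  [0,0,-16],
  [0,3,0],
  [0,2,0],
  [0,1,0],
  [0,0,0],
], grip=[0,0,0,0,0,0,0,0,0,0,0,0], twist=[0,0,0,0,0,0,0,0,0,0,0,0])

```text
time_s: 11.77
ee_pos: [0.5271, 0.0264, 0.0147]
tool_rot: [[0.001, 0.001, 1.0], [-1.0, 0.0, 0.001], [-0.0, -1.0, 0.001]]
wrist_force: [-0.0, -0.4, -0.4]
gripper_width: -0.0
```

Call:
jog_arm([
  [0,0.5,0],
  [0,0,0],
  [0,0,0],
], grip=[0,0,0], twist=[0,0,0])

```text
time_s: 12.02
ee_pos: [0.5261, 0.0265, 0.0142]
tool_rot: [[0.001, 0.0, 1.0], [-1.0, -0.0, 0.001], [0.0, -1.0, 0.0]]
wrist_force: [-0.4, -0.1, -0.9]
gripper_width: -0.0001
```

Call:
jog_arm([
  [0,0.5,0],
  [0,0,0],
  [0,0,0],
], grip=[0,0,0], twist=[0,0,0])

```text
time_s: 12.27
ee_pos: [0.5259, 0.0265, 0.0138]
tool_rot: [[0.001, 0.0, 1.0], [-1.0, 0.0, 0.001], [-0.0, -1.0, 0.0]]
wrist_force: [-0.1, -0.4, -0.1]
gripper_width: -0.0
```

Call:
jog_arm([
  [0,0.5,0],
  [0,0,0],
  [0,0,0],
], grip=[0,0,0], twist=[0,0,0])

```text
time_s: 12.52
ee_pos: [0.5259, 0.0265, 0.0136]
tool_rot: [[0.001, 0.0, 1.0], [-1.0, -0.0, 0.001], [0.0, -1.0, 0.0]]
wrist_force: [-1.1, -0.3, 4.0]
gripper_width: -0.0
```

Call:
jog_arm([
  [0,0.5,0],
  [0,0,0],
  [0,0,0],
], grip=[0,0,0], twist=[0,0,0])

```text
time_s: 12.77
ee_pos: [0.5259, 0.0264, 0.0134]
tool_rot: [[0.001, 0.0, 1.0], [-1.0, -0.0, 0.001], [0.0, -1.0, 0.0]]
wrist_force: [-1.1, -1.0, 8.8]
gripper_width: 0.0003
```

Those three points are solid. A wide fingertip footprint would mask a warp that lies 60° away, so I'll try the points in between.

Call:
jog_arm([
  [0,-1,0],
  [0,-2,0],
  [0,-4,0],
  [-16,0,0],
  [-18,0,0],
  [-16,0,0],
  [0,3,0],
  [0,2,0],
  [0,1,0],
  [0,0.5,0],
], grip=[0,0,0,0,0,0,0,0,0,0], twist=[0,0,0,0,0,0,0,0,0,0])

```text
time_s: 13.6
ee_pos: [0.5253, 0.076, 0.013]
tool_rot: [[0.0, -0.001, 1.0], [-1.0, 0.0, 0.0], [-0.0, -1.0, -0.001]]
wrist_force: [-1.0, 2.1, 4.7]
gripper_width: 0.0003
```

Call:
jog_arm([
  [0,0.5,0],
  [0,0,0],
  [0,0,0],
], grip=[0,0,0], twist=[0,0,0])

```text
time_s: 13.85
ee_pos: [0.5254, 0.076, 0.0128]
tool_rot: [[0.0, -0.0, 1.0], [-1.0, -0.0, 0.0], [0.0, -1.0, -0.0]]
wrist_force: [-2.8, 0.0, 2.9]
gripper_width: 0.0001
```

Call:
jog_arm([
  [0,0.5,0],
  [0,0,0],
  [0,0,0],
], grip=[0,0,0], twist=[0,0,0])

```text
time_s: 14.1
ee_pos: [0.5254, 0.0762, 0.0122]
tool_rot: [[0.001, -0.001, 1.0], [-1.0, -0.0, 0.001], [0.0, -1.0, -0.001]]
wrist_force: [-3.8, -0.0, 4.0]
gripper_width: -0.0003
```

Call:
jog_arm([
  [0,0.5,0],
  [0,0,0],
  [0,0,0],
], grip=[0,0,0], twist=[0,0,0])

```text
time_s: 14.35
ee_pos: [0.5254, 0.0763, 0.0119]
tool_rot: [[0.001, -0.0, 1.0], [-1.0, -0.0, 0.001], [0.0, -1.0, -0.0]]
wrist_force: [-4.3, -0.7, 8.1]
gripper_width: -0.0
```

Call:
jog_arm([
  [0,0.5,0],
  [0,0,0],
  [0,0,0],
], grip=[0,0,0], twist=[0,0,0])

```text
time_s: 14.6
ee_pos: [0.5254, 0.0763, 0.0117]
tool_rot: [[0.001, -0.001, 1.0], [-1.0, -0.0, 0.001], [0.0, -1.0, -0.001]]
wrist_force: [-4.1, -0.4, 10.8]
gripper_width: 0.0003
```

Call:
jog_arm([
  [0,0.5,0],
  [0,0,0],
  [0,0,0],
], grip=[0,0,0], twist=[0,0,0])

```text
time_s: 14.85
ee_pos: [0.5254, 0.0764, 0.0115]
tool_rot: [[0.001, -0.0, 1.0], [-1.0, -0.0, 0.001], [0.0, -1.0, -0.0]]
wrist_force: [-4.9, -0.7, 14.0]
gripper_width: -0.0002
```

Call:
jog_arm([
  [0,-1,0],
  [0,-1,0],
  [0,-2,0],
  [0,-4,0],
  [-9,0,9],
  [-9,0,9],
  [0,2,0],
  [0,1,0],
  [0,1,0],
  [0,0.5,0],
  [0,0,0],
], grip=[0,0,0,0,0,0,0,0,0,0,0], twist=[0,0,0,0,0,0,0,0,0,0,0])

```text
time_s: 15.77
ee_pos: [0.5431, 0.0943, 0.0139]
tool_rot: [[0.001, -0.001, 1.0], [-1.0, -0.0, 0.001], [0.0, -1.0, -0.001]]
wrist_force: [0.3, 0.1, 0.5]
gripper_width: 0.0002
```

Call:
jog_arm([
  [0,0.5,0],
  [0,0.5,0],
  [0,0,0],
  [0,0,0],
], grip=[0,0,0,0], twist=[0,0,0,0])

```text
time_s: 16.1
ee_pos: [0.5434, 0.0944, 0.0133]
tool_rot: [[0.001, -0.0, 1.0], [-1.0, -0.0, 0.001], [0.0, -1.0, -0.0]]
wrist_force: [-1.9, 0.5, 2.5]
gripper_width: 0.0001
```

Call:
jog_arm([
  [0,0.5,0],
  [0,0.5,0],
  [0,0,0],
  [0,0,0],
], grip=[0,0,0,0], twist=[0,0,0,0])

```text
time_s: 16.43
ee_pos: [0.5436, 0.0945, 0.0122]
tool_rot: [[0.001, -0.0, 1.0], [-1.0, 0.0, 0.001], [-0.0, -1.0, -0.0]]
wrist_force: [-2.1, 1.3, 3.2]
gripper_width: -0.0003
```

Call:
jog_arm([
  [0,0.5,0],
  [0,0,0],
  [0,0,0],
], grip=[0,0,0], twist=[0,0,0])

```text
time_s: 16.68
ee_pos: [0.5436, 0.0946, 0.0119]
tool_rot: [[0.001, 0.0, 1.0], [-1.0, 0.0, 0.001], [-0.0, -1.0, 0.0]]
wrist_force: [-2.3, 2.5, 5.5]
gripper_width: -0.0002
```

Call:
jog_arm([
  [0,0.5,0],
  [0,0,0],
  [0,0,0],
], grip=[0,0,0], twist=[0,0,0])

```text
time_s: 16.93
ee_pos: [0.5437, 0.0947, 0.0117]
tool_rot: [[0.001, 0.0, 1.0], [-1.0, 0.0, 0.001], [-0.0, -1.0, 0.0]]
wrist_force: [-3.3, 2.2, 8.3]
gripper_width: -0.0001
```

Call:
jog_arm([
  [0,0.5,0],
  [0,0,0],
  [0,0,0],
], grip=[0,0,0], twist=[0,0,0])

```text
time_s: 17.18
ee_pos: [0.5437, 0.0947, 0.0114]
tool_rot: [[0.001, 0.0, 1.0], [-1.0, 0.0, 0.001], [-0.0, -1.0, 0.0]]
wrist_force: [-3.7, 1.6, 11.5]
gripper_width: -0.0003
```

Call:
jog_arm([
  [0,-1,0],
  [0,-1,0],
  [0,-2,0],
  [0,-4,0],
  [14,0,-8],
  [14,0,-9],
  [15,0,-8],
  [0,2,0],
  [0,2,0],
  [0,1,0],
  [0,0,0],
], grip=[0,0,0,0,0,0,0,0,0,0,0], twist=[0,0,0,0,0,0,0,0,0,0,0])

```text
time_s: 18.1
ee_pos: [0.5185, 0.0513, 0.0136]
tool_rot: [[0.001, -0.001, 1.0], [-1.0, -0.0, 0.001], [0.0, -1.0, -0.001]]
wrist_force: [-1.5, -1.9, 4.1]
gripper_width: -0.0002
```

Call:
jog_arm([
  [0,0.5,0],
  [0,0,0],
  [0,0,0],
], grip=[0,0,0], twist=[0,0,0])

```text
time_s: 18.35
ee_pos: [0.5186, 0.0517, 0.0133]
tool_rot: [[0.002, -0.0, 1.0], [-1.0, -0.0, 0.002], [0.0, -1.0, -0.0]]
wrist_force: [-1.3, -1.9, 5.2]
gripper_width: -0.0002
```

Call:
jog_arm([
  [0,0.5,0],
  [0,0,0],
  [0,0,0],
], grip=[0,0,0], twist=[0,0,0])

```text
time_s: 18.6
ee_pos: [0.5186, 0.0518, 0.0131]
tool_rot: [[0.002, -0.0, 1.0], [-1.0, -0.0, 0.002], [0.0, -1.0, -0.0]]
wrist_force: [-3.6, -1.7, 8.1]
gripper_width: 0.0001
```

Call:
jog_arm([
  [0,0.5,0],
  [0,0,0],
  [0,0,0],
], grip=[0,0,0], twist=[0,0,0])

```text
time_s: 18.85
ee_pos: [0.5185, 0.0519, 0.0128]
tool_rot: [[0.002, -0.001, 1.0], [-1.0, -0.0, 0.002], [0.0, -1.0, -0.001]]
wrist_force: [-4.7, -1.8, 10.9]
gripper_width: -0.0002
```

Pressing at about 8 N, the reported heights were 13.0 mm at 90°, 11.7 at 120°, 11.9 at 150° and 13.1 at 180°, against 13.4 where it is solid. That is symmetric about 134°, so the middle of the warped side is near 133°. Next I'll lift off and fetch the weight.

Call:
jog_arm([
  [0,-1,0],
  [0,-1,0],
  [0,-2,0],
  [0,-6,0],
  [0,-12,0],
  [0,-20,0],
  [0,-25,0],
  [0,-25,0],
  [0,-15,0],
  [0,-5,0],
  [0,0,0],
  [0,0,0],
], grip=[0,0,0,0,0,0,0.5,0.5,0.5,0.5,0.5,0.5], twist=[0,0,0,0,0,0.11,0.11,0.11,0.11,0.11,0.11,0])

```text
time_s: 19.85
ee_pos: [0.5194, 0.0516, 0.1259]
tool_rot: [[-0.615, 0.002, 0.788], [-0.788, 0.0, -0.615], [-0.002, -1.0, 0.002]]
wrist_force: [-0.3, -1.3, 0.8]
gripper_width: 0.0426
```

```bash
python3 - <<'E'
from h import *
s=bot.observe(); d=np.array([.485,-.413,.11])-s["ee_pos"]; print(s["tool_rot"].round(3),s["gripper_width"],"dp mm",(s["tool_rot"].T@d*1000).round(1))
E
```

```text
[[-0.615  0.002  0.788]
 [-0.788  0.    -0.615]
 [-0.002 -1.     0.002]] 0.042579748693155915 dp mm [387.4  15.7 258.7]
```

Call:
jog_arm([
  [15,0,10],
  [30,0,20],
  [32,0,21],
  [32,0,21],
  [32,0,21],
  [32,0,21],
  [32,0,21],
  [32,0,21],
  [32,0,21],
  [32,0,21],
  [32,0,21],
  [32,0,21],
], grip=[0.5,0.5,0.5,0.5,0.5,0.5,0.5,0.5,0.5,0.5,0.5,0.5], twist=[0,0,0,0,0,0,0,0,0,0,0,0])

```text
time_s: 20.85
ee_pos: [0.4843, -0.3859, 0.1245]
tool_rot: [[-0.609, -0.0, 0.793], [-0.793, 0.0, -0.609], [-0.0, -1.0, -0.0]]
wrist_force: [0.9, 0.2, -0.0]
gripper_width: 0.0427
```

Call:
jog_arm([
  [22,0,16],
  [0,15,0],
  [0,10,0],
  [0,0,0],
  [0,0,0],
], grip=[0.5,0.5,0.5,0.5,0.5], twist=[0,0,0,0,0])

```text
time_s: 21.27
ee_pos: [0.4834, -0.4098, 0.0983]
tool_rot: [[-0.611, -0.002, 0.792], [-0.792, 0.002, -0.611], [-0.0, -1.0, -0.003]]
wrist_force: [0.3, 0.5, 0.5]
gripper_width: 0.0423
```

```bash
python3 - <<'E'
from h import *
s=bot.observe(); i=cams.camera_info("wrist"); p,d=cams.get_image("wrist"); k,ds=K(i); R,t=wristRt(i,s)
q=np.array([[.485,-.413,.034],[.485,-.413,.0],[.506,-.352,.03],[.426,-.451,.034]])
uv=cv2.projectPoints(q,cv2.Rodrigues(R)[0],t,k,ds)[0][:,0]; print(s["ee_pos"],uv.round(1))
p2=p.copy(); [cv2.circle(p2,tuple(int(a) for a in u),3,(255,0,0),1) for u in uv]
cv2.imwrite("pics/w3.png",cv2.cvtColor(cv2.resize(p2,(768,576)),cv2.COLOR_RGB2BGR)); np.savez("pics/w3.npz",p=p,d=d)
# disc now, from the top
n="top"; p,_=cams.get_image(n); i=cams.camera_info(n); hsv=cv2.cvtColor(p,cv2.COLOR_RGB2HSV); g=((hsv[...,1]<40)&(hsv[...,2]>200)).astype(np.uint8)
nn,l,st,c=cv2.connectedComponentsWithStats(g)
for j in range(1,nn):
    if st[j,4]>1500 and st[j,1]<300:
        e=cv2.fitEllipse(cv2.findContours((l==j).astype(np.uint8),0,2)[0][0]); print(st[j],onplane(i,[e[0]],.044)[0].round(4))
E
```

```text
[ 0.4833816  -0.40978221  0.09832133] [[259.5 194. ]
 [259.4 183.5]
 [235.4 124. ]
 [235.1 258.5]]
[ 136  187   51   52 2094] [0.5692 0.051  0.044 ]
```

View pics/w3.png

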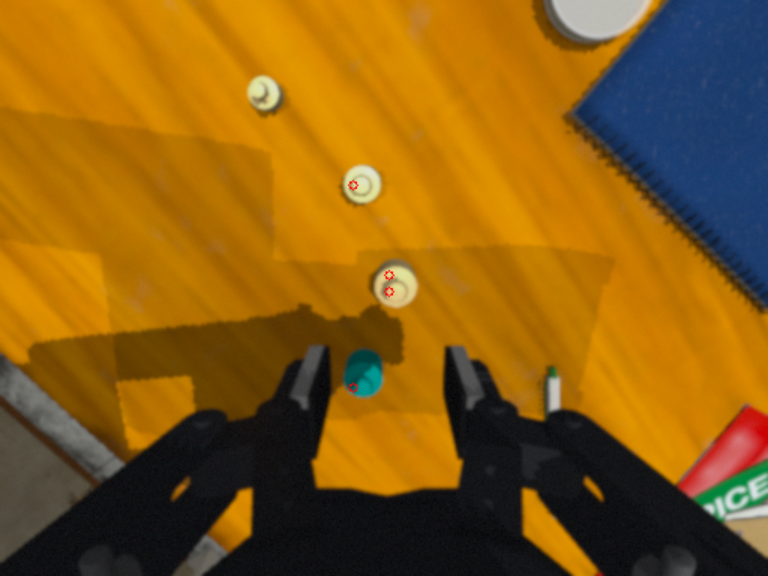

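```bash
python3 - <<'E'
from h import *
s=bot.observe(); i=cams.camera_info("wrist"); R,t=wristRt(i,s)
z=np.load("pics/w3.npz"); 
P=onplane(i,[(397/1.5,290/1.5)],.034,R,t)[0]; print("knob",P)
d=z["d"]; ys,xs=np.mgrid[170:212,240:290]; D=d[170:212,240:290]; c=rays(i,np.c_[xs.ravel(),ys.ravel()])*D.ravel()[:,None]; w=(c-t)@R
for a,b in((.012,.027),(.027,.045)):
    m=(w[:,2]>a)&(w[:,2]<b)&(D.ravel()>0); print(a,m.sum(),w[m].mean(0).round(4),w[m].min(0).round(4),w[m].max(0).round(4))
for Q in(P,):
    print("dp",(s["tool_rot"].T@(np.r_[Q[:2],-.027]-s["ee_pos"])*1000).round(1))
E
```

```text
knob [ 0.48997336 -0.41630872  0.034     ]
0.012 476 [ 0.4896 -0.415   0.0212] [ 0.4747 -0.4303  0.0121] [ 0.5016 -0.4035  0.0241]
0.027 186 [ 0.4885 -0.4163  0.0324] [ 0.4809 -0.4231  0.0285] [ 0.495  -0.4102  0.0345]
dp [  1.3 126.5   8.1]
```

Call:
jog_arm([
  [1,0,4],
  [0,0,3],
  [0,20,0],
  [0,25,0],
  [0,25,0],
  [0,18,0],
  [0,12,0],
  [0,8,0],
  [0,6,0],
  [0,4,0],
  [0,0,0],
  [0,0,0],
], grip=[0.58,0.58,0.58,0.58,0.58,0.58,0.58,0.58,0.58,0.58,0.58,0.58], twist=[0,0,0,0,0,0,0,0,0,0,0,0])

```text
time_s: 22.37
ee_pos: [0.4895, -0.4167, -0.0181]
tool_rot: [[-0.612, 0.001, 0.791], [-0.791, -0.001, -0.612], [0.0, -1.0, 0.001]]
wrist_force: [0.0, -1.2, 0.5]
gripper_width: 0.0498
```

Call:
jog_arm([
  [0,2,0],
  [0,2,0],
  [0,2,0],
  [0,1,0],
  [0,0,0],
  [0,0,0],
], grip=[0.58,0.58,0.58,0.58,0.58,0.58], twist=[0,0,0,0,0,0])

```text
time_s: 22.87
ee_pos: [0.489, -0.4163, -0.0258]
tool_rot: [[-0.612, -0.0, 0.791], [-0.791, 0.0, -0.612], [-0.0, -1.0, -0.0]]
wrist_force: [0.1, 0.6, 0.2]
gripper_width: 0.0491
```

Call:
jog_arm([
  [0,0,0],
  [0,0,0],
  [0,0,0],
  [0,0,0],
  [0,0,0],
  [0,0,0],
  [0,0,0],
  [0,0,0],
  [0,0,0],
  [0,0,0],
], grip=[0.45,0.4,0.36,0.33,0.3,0.27,0.25,0.25,0.25,0.25], twist=[0,0,0,0,0,0,0,0,0,0])

```text
time_s: 23.7
ee_pos: [0.489, -0.4163, -0.0256]
tool_rot: [[-0.612, -0.0, 0.791], [-0.791, 0.0, -0.612], [0.0, -1.0, -0.0]]
wrist_force: [-2.7, 2.0, 5.4]
gripper_width: 0.0256
```

Call:
jog_arm([
  [0,0,0],
  [0,0,0],
  [0,0,0],
  [0,0,0],
], grip=[0.1,0,0,0], twist=[0,0,0,0])

```text
time_s: 24.03
ee_pos: [0.489, -0.4163, -0.0256]
tool_rot: [[-0.612, -0.0, 0.791], [-0.791, 0.0, -0.612], [-0.0, -1.0, -0.0]]
wrist_force: [-2.1, 1.7, 5.3]
gripper_width: 0.0253
```

Call:
jog_arm([
  [0,-2,0],
  [0,-5,0],
  [0,-10,0],
  [0,-10,0],
  [0,-3,0],
  [0,0,0],
], grip=[0,0,0,0,0,0], twist=[0,0,0,0,0,0])

```text
time_s: 24.53
ee_pos: [0.49, -0.4172, 0.006]
tool_rot: [[-0.612, 0.002, 0.791], [-0.791, -0.002, -0.612], [0.0, -1.0, 0.003]]
wrist_force: [-0.4, -0.4, -1.3]
gripper_width: 0.0256
```

```bash
python3 - <<'E'
from h import *
i=cams.camera_info("scene"); o=[]
p,_=cams.get_image("scene"); o.append(cv2.resize(p[240:360,230:390],(512,384),interpolation=2)); p,_=cams.get_image("wrist"); o.append(p)
cv2.imwrite("pics/g.png",cv2.cvtColor(cv2.resize(np.hstack(o),(800,300)),cv2.COLOR_RGB2BGR)); print(bot.observe()["wrist_force"])
E
```

```text
[ 0.05124449  0.44083999 -1.26038224]
```

View pics/g.png

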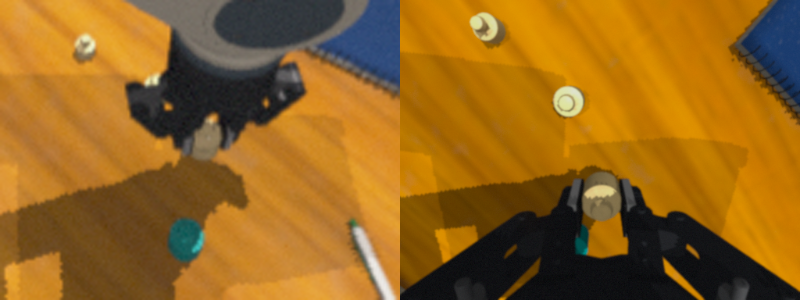

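Call:
jog_arm([
  [0,-10,0],
  [0,-15,0],
  [0,-20,0],
  [0,-20,0],
  [0,-20,0],
  [0,-15,0],
  [0,-10,0],
  [0,0,0],
  [0,0,0],
  [0,0,0],
  [0,0,0],
  [0,0,0],
], grip=[0,0,0,0,0,0,0,0,0,0,0,0], twist=[-0.118,-0.118,-0.118,-0.118,-0.118,-0.118,-0.118,-0.118,-0.118,-0.118,-0.118,-0.118])

```text
time_s: 25.63
ee_pos: [0.4887, -0.416, 0.1137]
tool_rot: [[0.691, -0.001, 0.723], [-0.723, 0.001, 0.691], [-0.001, -1.0, -0.0]]
wrist_force: [0.2, 0.0, -1.3]
gripper_width: 0.0256
```

```bash
python3 - <<'E'
from h import *
s=bot.observe(); print(s["ee_pos"],s["wrist_force"],s["gripper_width"],np.degrees(np.arctan2(s["tool_rot"][1,2],s["tool_rot"][0,2])))
print("dp",(s["tool_rot"].T@(np.r_[.534,.088,.11]-s["ee_pos"])*1000).round(1))
E
```

```text
[ 0.48866962 -0.41602761  0.1136964 ] [ 0.18426053  0.03327299 -1.31556142] 0.02558691038147961 43.70593077975241
dp [-333.    4.  381.]
```

Call:
jog_arm([
  [-12,0,14],
  [-24,0,27.5],
  [-24,0,27.5],
  [-24,0,27.5],
  [-24,0,27.5],
  [-24,0,27.5],
  [-24,0,27.5],
  [-24,0,27.5],
  [-24,0,27.5],
  [-24,0,27.5],
  [-24,0,27.5],
  [-24,0,27.5],
], grip=[0,0,0,0,0,0,0,0,0,0,0,0], twist=[0,0,0,0,0,0,0,0,0,0,0,0])

```text
time_s: 26.63
ee_pos: [0.5287, 0.0039, 0.114]
tool_rot: [[0.685, -0.001, 0.728], [-0.728, 0.0, 0.685], [-0.001, -1.0, -0.0]]
wrist_force: [1.4, -0.2, -2.0]
gripper_width: 0.0251
```

Call:
jog_arm([
  [-24,0,27],
  [-20,0,23],
  [-13,0,14],
  [0,0,0],
  [0,0,0],
  [0,0,0],
], grip=[0,0,0,0,0,0], twist=[0,0,0,0,0,0])

```text
time_s: 27.13
ee_pos: [0.5362, 0.0868, 0.1139]
tool_rot: [[0.686, -0.001, 0.727], [-0.727, -0.0, 0.686], [-0.0, -1.0, -0.001]]
wrist_force: [0.2, -0.0, -1.2]
gripper_width: 0.0254
```

```bash
python3 - <<'E'
from h import *
s=bot.observe(); i=cams.camera_info("wrist"); p,d=cams.get_image("wrist"); k,ds=K(i); R,t=wristRt(i,s)
print(s["ee_pos"])
hsv=cv2.cvtColor(p,cv2.COLOR_RGB2HSV)
# rim fit from depth: points at disc-top height, on the world grid
ys,xs=np.mgrid[0:384,0:512]; D=d.ravel(); w=(rays(i,np.c_[xs.ravel(),ys.ravel()])*D[:,None]-t)@R
m=(D>0)&(w[:,2]>.037)&(w[:,2]<.05)&(np.hypot(w[:,0]-.568,w[:,1]-.0515)<.08)&(hsv[...,1].ravel()<70)&(hsv[...,2].ravel()>110)
print("n",m.sum(),"z",np.median(w[m,2]))
q=w[m]; a=np.degrees(np.arctan2(q[:,1]-.0515,q[:,0]-.568)).astype(int)//6; rim=[]
for b in set(a):
    g=q[a==b]; r=np.hypot(g[:,0]-.568,g[:,1]-.0515); j=np.argsort(r)[-4]
    if r[j]>.06: rim.append(g[j,:2])
rim=np.array(rim); 
from scipy.optimize import least_squares
f=least_squares(lambda c:np.hypot(*(rim-c[:2]).T)-.07,[.568,.0515],loss="soft_l1",f_scale=.001); print(len(rim),"centre",f.x,np.abs(f.fun).mean())
c=cv2.projectPoints(np.array([[*f.x,.048],[.5339,.0885,.044]]),cv2.Rodrigues(R)[0],t,k,ds)[0][:,0]; print(c)
[cv2.circle(p,tuple(int(v) for v in u),4,(255,0,0),1) for u in c]
cv2.imwrite("pics/w4.png",cv2.cvtColor(cv2.resize(p,(768,576)),cv2.COLOR_RGB2BGR))
E
```

```text
[0.53620692 0.08682931 0.11392693]
n 8819 z 0.04228017666945808Traceback (most recent call last):
  File "<stdin>", line 11, in <module>
IndexError: index -4 is out of bounds for axis 0 with size 2
```

```bash
python3 - <<'E'
from h import *
from scipy.optimize import least_squares
s=bot.observe(); i=cams.camera_info("wrist"); p,d=cams.get_image("wrist"); k,ds=K(i); R,t=wristRt(i,s)
hsv=cv2.cvtColor(p,cv2.COLOR_RGB2HSV)
ys,xs=np.mgrid[0:384,0:512]; D=d.ravel(); w=(rays(i,np.c_[xs.ravel(),ys.ravel()])*D[:,None]-t)@R
m=(D>0)&(w[:,2]>.037)&(w[:,2]<.05)&(np.hypot(w[:,0]-.568,w[:,1]-.0515)<.08)&(hsv[...,1].ravel()<70)&(hsv[...,2].ravel()>110)
q=w[m]; a=np.degrees(np.arctan2(q[:,1]-.0515,q[:,0]-.568)).astype(int)//6; rim=[]
for b in set(a):
    g=q[a==b]; r=np.hypot(g[:,0]-.568,g[:,1]-.0515)
    if len(r)>30:
        j=np.argsort(r)[-4]
        if r[j]>.06: rim.append(g[j,:2])
rim=np.array(rim); 
f=least_squares(lambda c:np.hypot(*(rim-c[:2]).T)-.07,[.568,.0515],loss="soft_l1",f_scale=.001); print(len(rim),"centre",f.x,np.abs(f.fun).mean())
ang=np.degrees(np.arctan2(*(rim-f.x).T[::-1])); print("angles",np.sort(ang).astype(int))
c=cv2.projectPoints(np.array([[*f.x,.048],[.5339,.0885,.044]]),cv2.Rodrigues(R)[0],t,k,ds)[0][:,0]; print(c)
[cv2.circle(p,tuple(int(v) for v in u),4,(255,0,0),1) for u in c]
cv2.imwrite("pics/w4.png",cv2.cvtColor(cv2.resize(p,(768,576)),cv2.COLOR_RGB2BGR))
E
```

```text
48 centre [0.5706127  0.05035523] 0.0009395712248972734
angles [-176 -173 -165 -162 -156 -150 -145 -139 -129 -124 -122 -115  -68  -67
  -61  -51  -45  -42  -36  -30  -24   23   30   34   38   48   50   57
   62   69   74   81   86   92  102  106  113  119  126  128  134  141
  145  153  157  165  168  176]
[[258.25589857 240.28980727]
 [257.7444405  185.94841766]]
```

View pics/w4.png

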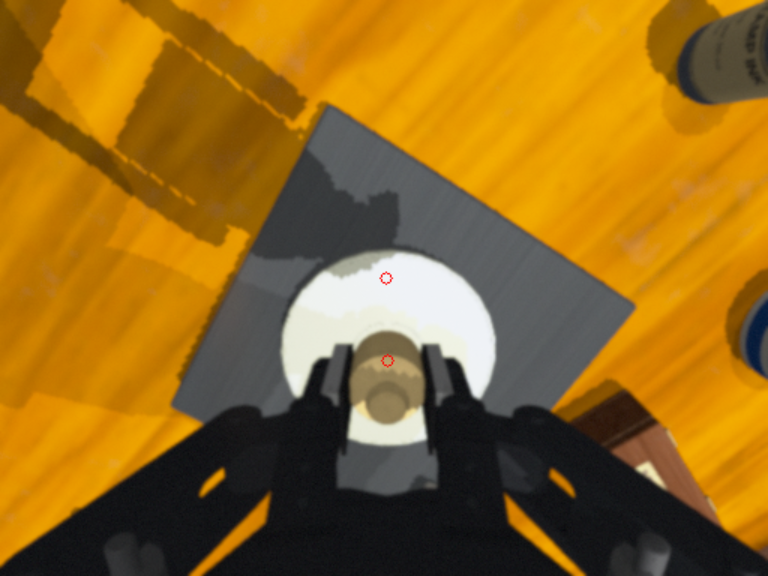

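The wrist view puts the disc centre at about (0.570, 0.050) and shows the weight upright in the fingers, above the rim at 133°. I'll lower it gently.

Call:
jog_arm([
  [0,10,0],
  [0,18,0],
  [0,20,0],
  [0,16,0],
  [0,10,0],
  [0,6,0],
  [0,5,0],
  [0,4,0],
  [0,2,0],
  [0,1,0],
  [0,0,0],
  [0,0,0],
], grip=[0,0,0,0,0,0,0,0,0,0,0,0], twist=[0,0,0,0,0,0,0,0,0,0,0,0])

```text
time_s: 28.23
ee_pos: [0.5373, 0.0871, 0.0227]
tool_rot: [[0.687, 0.001, 0.727], [-0.727, 0.0, 0.687], [0.001, -1.0, 0.001]]
wrist_force: [-0.5, 0.3, -1.8]
gripper_width: 0.0254
```

Call:
jog_arm([
  [0,0.5,0],
  [0,0.5,0],
  [0,0.5,0],
  [0,0.5,0],
  [0,0,0],
  [0,0,0],
], grip=[0,0,0,0,0,0], twist=[0,0,0,0,0,0])

```text
time_s: 28.73
ee_pos: [0.5369, 0.087, 0.0202]
tool_rot: [[0.687, -0.0, 0.727], [-0.727, -0.0, 0.687], [-0.0, -1.0, -0.0]]
wrist_force: [0.6, 0.6, -2.0]
gripper_width: 0.0256
```

Call:
jog_arm([
  [0,0.5,0],
  [0,0.5,0],
  [0,0,0],
  [0,0,0],
], grip=[0,0,0,0], twist=[0,0,0,0])

```text
time_s: 29.07
ee_pos: [0.5369, 0.087, 0.0192]
tool_rot: [[0.687, -0.0, 0.727], [-0.727, -0.0, 0.687], [-0.0, -1.0, -0.0]]
wrist_force: [1.6, 0.1, -2.3]
gripper_width: 0.0251
```

Call:
jog_arm([
  [0,0.5,0],
  [0,0.5,0],
  [0,0,0],
  [0,0,0],
], grip=[0,0,0,0], twist=[0,0,0,0])

```text
time_s: 29.4
ee_pos: [0.5369, 0.087, 0.0183]
tool_rot: [[0.687, -0.0, 0.727], [-0.727, 0.0, 0.687], [-0.0, -1.0, 0.0]]
wrist_force: [-0.9, 1.0, 1.0]
gripper_width: 0.0253
```

Call:
jog_arm([
  [0,0.5,0],
  [0,0.5,0],
  [0,0,0],
  [0,0,0],
], grip=[0,0,0,0], twist=[0,0,0,0])

```text
time_s: 29.73
ee_pos: [0.5369, 0.0872, 0.0174]
tool_rot: [[0.687, -0.0, 0.727], [-0.727, 0.0, 0.687], [-0.0, -1.0, 0.0]]
wrist_force: [-1.7, 2.7, 4.1]
gripper_width: 0.0254
```

Call:
jog_arm([
  [0,0.5,0],
  [0,0,0],
  [0,0,0],
], grip=[0,0,0], twist=[0,0,0])

```text
time_s: 29.98
ee_pos: [0.5369, 0.0872, 0.017]
tool_rot: [[0.687, -0.0, 0.727], [-0.727, 0.0, 0.687], [-0.0, -1.0, 0.0]]
wrist_force: [-2.9, 3.0, 7.0]
gripper_width: 0.0257
```

Call:
jog_arm([
  [0,-0.4,0],
  [0,0,0],
  [0,0,0],
  [0,0,0],
  [0,0,0],
  [0,0,0],
  [0,0,0],
  [0,0,0],
  [0,0,0],
  [0,0,0],
  [0,0,0],
  [0,0,0],
], grip=[0,0.3,0.32,0.34,0.37,0.4,0.44,0.48,0.52,0.52,0.52,0.52], twist=[0,0,0,0,0,0,0,0,0,0,0,0])

```text
time_s: 30.98
ee_pos: [0.537, 0.087, 0.0172]
tool_rot: [[0.687, 0.0, 0.727], [-0.727, 0.0, 0.687], [0.0, -1.0, 0.0]]
wrist_force: [-0.6, -0.2, -0.6]
gripper_width: 0.0444
```

Call:
jog_arm([
  [0,-1,0],
  [0,-2,0],
  [0,-4,0],
  [0,-8,0],
  [0,-12,0],
  [0,-16,0],
  [0,-20,0],
  [0,-20,0],
  [0,-15,0],
  [0,-5,0],
  [0,0,0],
  [0,0,0],
], grip=[0.52,0.52,0.52,0.52,0.52,0.52,0.52,0.52,0.52,0.52,0.52,0.52], twist=[0,0,0,0,0,0,0,0,0,0,0,0])

```text
time_s: 31.98
ee_pos: [0.5369, 0.087, 0.1204]
tool_rot: [[0.687, 0.001, 0.727], [-0.727, 0.0, 0.687], [0.0, -1.0, 0.001]]
wrist_force: [-0.8, 0.1, 0.4]
gripper_width: 0.0441
```

```bash
python3 - <<'E'
from h import *
s=bot.observe(); i=cams.camera_info("wrist"); p,d=cams.get_image("wrist"); R,t=wristRt(i,s)
ys,xs=np.mgrid[0:384,0:512]; D=d.ravel(); w=(rays(i,np.c_[xs.ravel(),ys.ravel()])*D[:,None]-t)@R
c0=np.array([.570,.0508]); e=np.array([-.688,.725]); v=w[:,:2]-c0; r=np.hypot(*v.T)
m=(D>0)&(r<.066)&(r>.016)&(w[:,2]>.036)&(w[:,2]<.05)&(np.hypot(*(v-.05*e).T)>.02)
A=np.c_[v[m],np.ones(m.sum())]; print("plane slopes/height",np.linalg.lstsq(A,w[m,2],rcond=None)[0])
m=(D>0)&(w[:,2]>.056)&(w[:,2]<.082)&(np.hypot(*(v-.05*e).T)<.022); q=w[m].mean(0); u=q[:2]-c0
print("weight",q,"r",np.hypot(*u),"ang",np.degrees(np.arctan2(u[1],u[0])),m.sum())
sc,_=cams.get_image("scene"); sc=cv2.resize(sc[90:210,120:280],(512,384),interpolation=2)
cv2.imwrite("pics/end.png",cv2.cvtColor(cv2.resize(np.hstack([sc,p]),(800,300)),cv2.COLOR_RGB2BGR))
E
```

```text
plane slopes/height [ 0.04828691 -0.05808583  0.04396794]
weight [0.53598452 0.08756553 0.06558054] r 0.05008749039339677 ang 132.7750087030102 742
```

View pics/end.png

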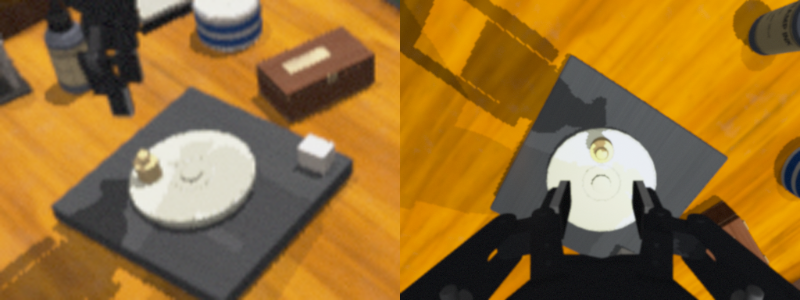

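The weight stands on the disc near the rim, the disc slopes about 0.076 rad down toward 130°, and the gripper is clear.

```bash
python3 -c "
from station import bot
print(bot.observe()['time_s'],bot.sign_off())"
```

```text
the job is handed in; nothing more can be done
32.0833 None
```

The large brass weight is standing on the lifted side of the disc, which stays tipped down under it, and I handed the job in at 32.1 s.

- **Finding the warp:** I pressed at six points round the rim; the highest force I read was about 14 N. The disc dipped about 1.7 mm at 120° and 150° (seen from above, from +x towards +y). It gave only slightly at 90° and 180°, and was solid at 210° and −30°. That puts the middle of the warped side near 133°. I lifted off before fetching the weight, so the disc was free to fall back. I did not check from an image that it was level again.
- **Placing:** I set the weight down with about 7 N and released it. The last wrist view puts it 50 mm from the disc's centre at 133°. The disc slopes about 0.076 rad down towards 130°, against the nominal 0.09. The gripper is clear and reads no contact force.

**Checks that disagreed:**
- **Fingertips:** the shut tips end about 30 mm behind the reported TCP. Two cameras and the contact force agreed on this, so I set all heights by that.
- **Disc centre:** estimates from the cameras differed by up to about 3 mm. Some of that could be a small shift of the disc, which I could not rule out.
- **Other objects:** the weights beside the large one, the turquoise look-alike and the eraser looked unmoved in the later views. I did not measure them again at the end.

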